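Gauge a payload cassette against the flip stop

TASK

On the blue-fenced register rail, flip the yellow stop leaf fully down across the fence. Set the cassette with the orange handle on the rail's deck, and, keeping it lightly pressed to the fence, slide it against the leaf until the leaf's side float is taken up and it bears solidly on its collar, with a firm but gentle push held for a moment (5 to 15 N); then let go and flip the leaf up and back out of the way, leaving the cassette exactly where it was gauged and everything else on the bench undisturbed.

Things in the scene. Friction and masses are not known exactly. Their poses are not given: they have to be found in the camera images.
- rig: The register rail, fixed, in a new place and yaw each time: aluminium deck 320 mm long, top at z = 12 mm, with a blue fence (top at z = 32 mm) on its far side. Origin at bench height, under the fence's front face, half-way along. x points squarely through the fence (free deck from x = -85 to 0 mm, fence from 0 to 24 mm), y along the fence, z up.
- fence: The blue fence: same origin and axes as the rail.
- hinge (a point): Middle of the inner part of the flip stop's hinge pin, on a steel carriage clamped behind the fence (somewhere else along it each time; fixed in use): x = 34 mm, 46 mm above the bench. The hinge axis is the rail's y; axes as the rail's. The leaf's middle can be 0 to 18 mm from this point in +y. The carriage reaches 50 mm above the bench.
- flip (a joint): Flip stop's angle: 0 = fully down, the leaf level across the fence, pointing to the rail's -x; 1.57 = upright; 2.0 = leaning back on its rest, where it starts and stays by its own weight. Damped hinge, turned with under 2 N at the pin; down, it stays down by its weight.
- leaf: Yellow stop leaf: arm 14 mm wide (y), 10 mm thick, reaching 108 mm from the hinge along its -x. Origin on the hinge axis, mid-width; y as the rail's. It floats sideways on the hinge pin, dragging with 1 to 2 N. Pushed to +y it comes up solid on a brass collar, 3 to 12 mm from where it starts; the collar's setting is not measured: find it by feel.
- toe (a point): Centre of the leaf's toe, a block 27 (x) x 14 (y) x 25 (z) mm under the arm, 52 mm from the hinge. Leaf down, it hangs in front of the fence (x = -31 to -4 mm of the rail), 18 to 43 mm above the bench. The cassette comes from the -y side and its end bears on the toe's -y face: its centre is then 62 mm from this point in -y.
- pin (a point): Middle of the steel handle pin, 10 mm diameter, standing out 36 mm on the +y side of the leaf's end, 104 mm from the hinge; this point is 29 mm in y from the leaf's middle. Pinched from above across the pin, it turns freely in a light grip (20 N) as it is led round its arc. Leaf down: 46 mm above the bench, 34 mm above the deck.
- cassette_mid (a point): The cassette to gauge: black body 40 (x) x 110 (y) x 28 (z) mm, about 0.5 kg, with a central upright orange block handle on top, 16 (x) x 44 (y) mm and 38 mm tall; 66 mm overall. This point is its centre, 33 mm above its underside. Starts on the bench on the robot's right; either long face may go to the fence.
- spare_mid (a point): A spare cassette of the same shape with a blue handle: leave it alone. Its centre, 33 mm above its underside.
- tin_a: Yellow food tin, 72 mm dia., 40 mm tall, behind the rail. Leave alone.
- tin_b: Grey food tin, 72 mm dia., 40 mm tall, behind the rail. Leave alone.
- driver: Screwdriver lying behind the rail. Leave alone.
- scissors: Scissors with yellow handles, lying flat on the left. Leave alone.
- tape: Grey ring, 90 mm outside, 22 mm tall, near the robot. Leave alone.
- carton: White carton 60 x 90 x 35 mm on the left. Leave alone.

How it is judged:
By the outcome, as a careful person would: the job done as asked, in the order asked, and still so for the second after the job is handed in, with the robot touching nothing.
It also fails if it takes over 72 s, if anything falls off the work surface, if the arm or the gripper's body presses on something with over 40 N, if the wrist force passes 120 N, or if a joint passes its speed limit or range.

ROBOT

A 6-joint arm with a two-finger parallel gripper is mounted at the origin on the work surface. World frame = base frame: x ahead of the robot, y to its left, z up, the work surface at z = 0. Lengths are in mm, angles in degrees, forces in N, time in s.
With the tool pointing down it reaches from about 350 to 850 mm from the base axis. Payload 8.1 kg.
Tool frame: the origin (TCP) lies at the centre of the arm's flange, where the gripper is bolted on; the fingertips stand 173 mm ahead of it and the grasp point (between the pads) lies 155 mm ahead of it; z points along the fingers, y is the line along which they close (so a half turn about z gives the same grasp; the last joint's range is limited). The gripper opens to 85 mm and grips with 20 to 120 N. Pads are 22 mm wide; open, the fingers measure 114 mm over their backs; the gripper's body (76 mm by 85 mm) begins 54 mm behind the grasp point. The pads swing forward as they close: fully open they stand 13 mm farther back than shut.
Start: joints at [-76.226, 7.471, 85.268, -0, 87.261, -4.893], TCP at [192.061, -568.436, 404.692] pointing down, gripper open.
Joint ranges: [-169.43, 169.43], [-51.17, 129.36], [1.28, 143.12], [-76.62, 256.62], [0, 156.53], [-152.29, 152.29]. Speed limits (degrees/s): [136.94, 136.94, 159.86, 180, 180, 180].

INTERFACE

Orientations are given as [roll, pitch, yaw] about the fixed x, y, z axes, in that order (R = Rz(yaw) Ry(pitch) Rx(roll)).
In Python, from bench import * gives the robot as it stands.
- The arm moves only by the shell command python3 -m jog 'ROWS' [FORCE]. ROWS is text: rows parted by semicolons, each of 7 numbers parted by spaces: the shift along the tool's x, y, z scaled (see below), then the turn, a rotation vector about the tool's x, y, z scaled (see below), then the closure, from -1 (fully open) to 1 (shut). In form: tx ty tz wx wy wz hand; .... A call has 1 to 5 rows; each row shifts and turns the commanded pose from where the row before left it, along the tool's axes as they then stand; what a row does not reach is not made up. The controller multiplies each number of a shift by 0.1 m and each number of a turn by 60 degrees. A row lasts 1/8 s, in which the tool goes at most 62.5 mm and 10.7 degrees, less where a joint would pass 70% of its speed; a pose out of reach is approached as far as the arm can. A call with a number of a shift or a turn outside -1 to 1 is refused whole. A call with a gripper value outside its range is refused whole. The fingers move at their own pace and stop on an object; FORCE is the grip in N (left out, the last holds). Time passes only in rows, so rows that do not move let the fingers close. It gives the time, the measured TCP pose, the force, the opening and the grip force at its end, in the units of the state.
- sense(): the state, without advancing time (a new reading comes with each control period).
- snapshot(name): name is "side" or "top"; returns a dict with "img" (384x512x3 uint8, red, green, blue), "fx", "fy", "cx", "cy" (pixels), "extrinsics" (4x4, takes a point from camera to world coordinates). Camera axes: x right, y down, z forward; pixel columns grow to the right and rows downward; lengths in mm; the calibration is good to about 2 mm. A picture is of the moment at which its call begins. There is no depth.
- hand_in(): hands the job in; it is judged then, once.
The state is a dict: "time": time; "joint_pos": joint angles; "qd": joint speeds; "joint_efforts": joint torques, N m; "tool_pos": TCP position; "tcp_rot": TCP orientation; "ft_force": force on the tool from outside, world axes, zero at the start; "wrist_torque": the same for the moment, N m; "finger_gap": finger opening in mm; "grip_force": force on a finger pad.
Only numpy, scipy, OpenCV 4.12 (cv2) and the standard library are available. Lean on these libraries where they do the work, as an engineer would, in place of code of your own. Each camera call takes 0.05 s, during which the arm holds its last target. There are 200 camera calls.

## Working session

There is one attempt and no reset: what is moved stays moved. The work goes in short steps, Python scripts to look and compute and a shell command to move; the robot and the scene stay as the last step left them, time stands still between calls to the robot, and variables do not carry over. Pictures are saved under pics/ and viewed, at most 10 in all, crops included, and the job is handed in when it is done.

```bash
mkdir -p pics; ls; python3 - <<'E'
from bench import *
import cv2
s=sense();print({k:s[k] for k in('time','tool_pos','tcp_rot','ft_force','finger_gap')})
import numpy as np
for n in('top','side'):
    d=snapshot(n);cv2.imwrite(f'pics/{n}0.png',cv2.resize(d['img'][:,:,::-1],(800,600),interpolation=cv2.INTER_CUBIC))
    cv2.imwrite(f'{n}0raw.png',d['img'][:,:,::-1])
    print(n,d['fx'],d['fy'],d['cx'],d['cy'],np.round(d['extrinsics'],3).tolist())
E
```

```text
pics
{'time': 0.0, 'tool_pos': array([ 192.00812431, -568.20357936,  403.65638516]), 'tcp_rot': array([-1.79896268e+02, -9.10244328e-03,  1.86689612e+01]), 'ft_force': array([0.0484661 , 0.20382774, 0.29638989]), 'finger_gap': 85.3452099199821}
top 363.75087025193386 363.75087025193386 257.9233874892644 187.36113093559192 [[-0.014, -0.98, 0.199, 369.026], [-1.0, 0.013, -0.006, 68.611], [0.004, -0.199, -0.98, 1095.703], [0.0, 0.0, 0.0, 1.0]]
side 387.0533380227051 387.0533380227051 257.57835804375276 196.0146028832758 [[0.993, -0.06, 0.099, 467.934], [-0.115, -0.633, 0.766, -651.81], [0.017, -0.772, -0.636, 629.122], [0.0, 0.0, 0.0, 1.0]]
```

View pics/top0.png

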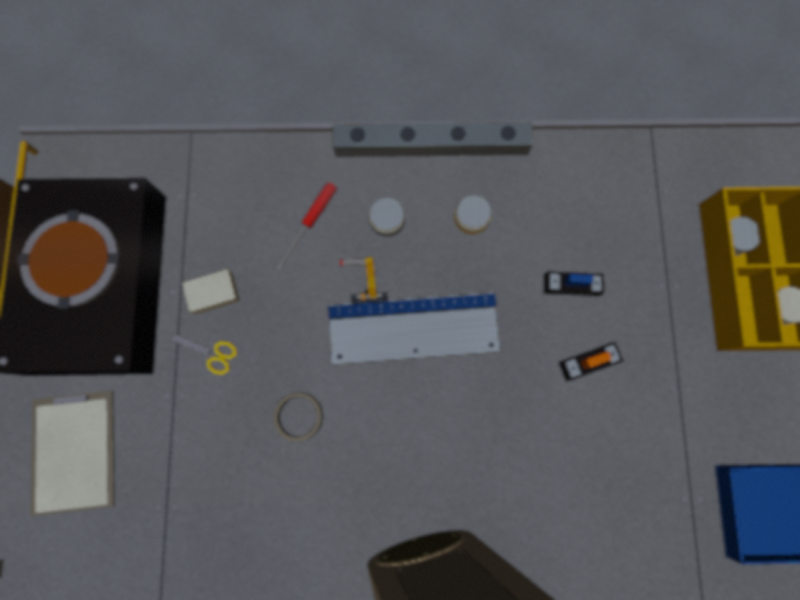

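View pics/side0.png

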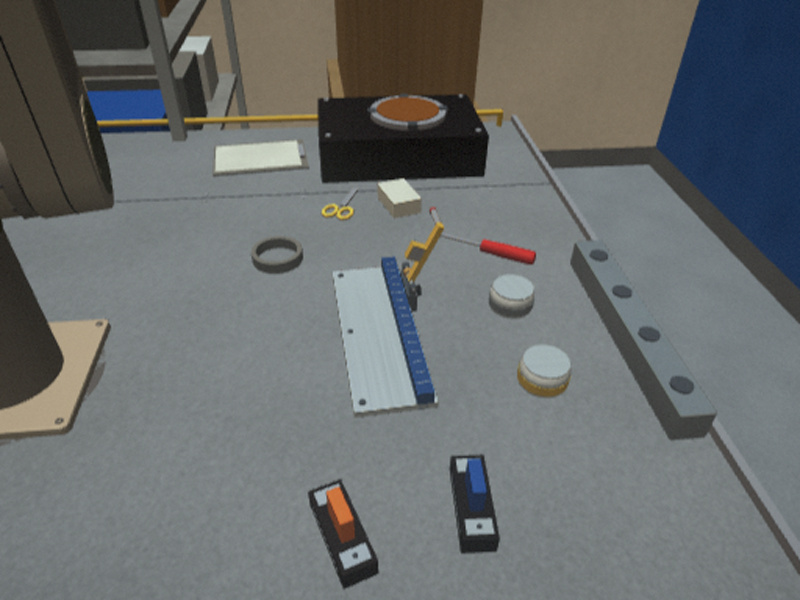

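The top view shows the rail with its blue fence at (329–495, 305), the raised leaf at (370, 275) with its pin tip at (341, 262), and the orange cassette at (591, 361). The side view shows the same layout: leaf raised and both cassettes on the right, orange at (341, 515).

```bash
cat > h.py <<'E'
import numpy as np,cv2
def ray(d,uv):
    E=np.array(d['extrinsics']);v=np.array([(uv[0]-d['cx'])/d['fx'],(uv[1]-d['cy'])/d['fy'],1.])
    return E[:3,3],E[:3,:3]@v
def onz(d,uv,z):
    o,v=ray(d,uv);return o+v*(z-o[2])/v[2]
def tri(da,a,db,b):
    o1,v1=ray(da,a);o2,v2=ray(db,b);v1=v1/np.linalg.norm(v1);v2=v2/np.linalg.norm(v2)
    t=np.linalg.lstsq(np.c_[v1,-v2],o2-o1,rcond=None)[0];p,q=o1+v1*t[0],o2+v2*t[1]
    return (p+q)/2,np.linalg.norm(p-q)
def mask(d,lo,hi,roi=None):
    m=cv2.inRange(cv2.cvtColor(d['img'],cv2.COLOR_RGB2HSV),lo,hi)
    if roi:
        k=np.zeros_like(m);x0,y0,x1,y1=roi;k[y0:y1,x0:x1]=255;m&=k
    return m
def big(m):
    c=max(cv2.findContours(m,0,2)[0],key=cv2.contourArea);return c
E
python3 - <<'E'
from bench import *
from h import *
np.set_printoptions(precision=1,suppress=True)
t=snapshot('top');s=snapshot('side')
f=512/800
R=lambda *a:[int(i*f) for i in a]
# fence
cs=[]
for n,d,roi in(('t',t,R(310,280,520,330)),('s',s,R(370,245,450,415))):
    m=mask(d,(100,100,30),(125,255,255),roi);c=big(m);r=cv2.minAreaRect(c);b=cv2.boxPoints(r)
    print(n,'fence area',cv2.contourArea(c),r);P=np.array([onz(d,p,32)for p in b]);print(P)
# deck top
m=cv2.inRange(cv2.cvtColor(t['img'],cv2.COLOR_RGB2HSV),(0,0,110),(180,70,255));k=np.zeros_like(m);x0,y0,x1,y1=R(310,290,520,380);k[y0:y1,x0:x1]=255
c=big(m&k);r=cv2.minAreaRect(c);print('deck',r);print(np.array([onz(t,p,12)for p in cv2.boxPoints(r)]))
# orange / blue handles
for nm,lo,hi,rt,rs in(('orange',(3,150,60),(14,255,255),R(550,330,640,390),R(290,460,390,590)),):
    ct=big(mask(t,lo,hi,rt));c2=big(mask(s,lo,hi,rs))
    ra=cv2.minAreaRect(ct);rb=cv2.minAreaRect(c2);print(nm,ra,rb)
    print(tri(t,ra[0],s,rb[0]),onz(t,ra[0],55))
    P=np.array([onz(t,p,66) for p in cv2.boxPoints(ra)]);print(P)
# pin red tip, leaf yellow
a=mask(t,(0,90,50),(8,255,255),R(325,250,358,275));a|=mask(t,(170,90,50),(180,255,255),R(325,250,358,275))
b=mask(s,(0,90,50),(8,255,255),R(422,200,442,222));b|=mask(s,(170,90,50),(180,255,255),R(422,200,442,222))
ca=np.array(cv2.findNonZero(a)).reshape(-1,2).mean(0);cb=np.array(cv2.findNonZero(b)).reshape(-1,2).mean(0)
print('tip',ca,cb,tri(t,ca,s,cb))
y=big(mask(t,(15,120,60),(35,255,255),R(355,245,395,310)));print('leaf',cv2.minAreaRect(y),cv2.boundingRect(y),cv2.boxPoints(cv2.minAreaRect(y)))
for n,im,roi in(('t',t,(200,155,330,245)),('s',s,(205,120,285,270))):
    x0,y0,x1,y1=roi;q=im['img'][y0:y1,x0:x1,::-1];k=4 if n=='s' else 6
    cv2.imwrite(f'pics/{n}crop.png',cv2.resize(q,None,fx=(k if n=='t' else 3.9),fy=(k if n=='t' else 3.9),interpolation=cv2.INTER_CUBIC))
E
```

```text
t fence area 751.5 ((263.07989501953125, 195.0917205810547), (8.805727005004883, 106.44712829589844), 85.8150863647461)
[[ 565.   205.4   32. ]
 [ 584.4 -111.2   32. ]
 [ 557.8 -111.9   32. ]
 [ 538.6  203.1   32. ]]
s fence area 807.0 ((259.3163146972656, 208.49798583984375), (91.5444564819336, 11.507210731506348), 73.52311706542969)
[[ 531.   195.9   32. ]
 [ 562.   208.4   32. ]
 [ 582.5 -114.1   32. ]
 [ 558.5 -120.7   32. ]]
deck ((264.2735290527344, 214.5558624267578), (28.147615432739258, 108.75564575195312), 85.60128784179688)
[[ 537.8  209.7   12. ]
 [ 559.  -118.    12. ]
 [ 474.  -120.5   12. ]
 [ 453.6  202.2   12. ]]
orange ((381.25006103515625, 230.25001525878906), (7.589465618133545, 17.39252471923828), 71.56504821777344) ((217.8103485107422, 328.77587890625), (32.868072509765625, 12.4415864944458), 68.19859313964844)
(array([ 452.1, -290.8,   47.7]), np.float64(1.4712949915894884)) [ 450.8 -288.4   55. ]
[[ 452.7 -258.1   66. ]
 [ 467.6 -306.1   66. ]
 [ 447.2 -311.1   66. ]
 [ 432.4 -263.3   66. ]]
tip [217.8 168. ] [276.  133.5] (array([617.2, 170.2, 142.7]), np.float64(0.3681555099758954))
leaf ((237.02920532226562, 177.46694946289062), (25.263206481933594, 5.239776134490967), 86.42366790771484) (234, 165, 7, 26) [[233.6 165. ]
 [238.9 164.7]
 [240.4 189.9]
 [235.2 190.2]]
```

View pics/tcrop.png

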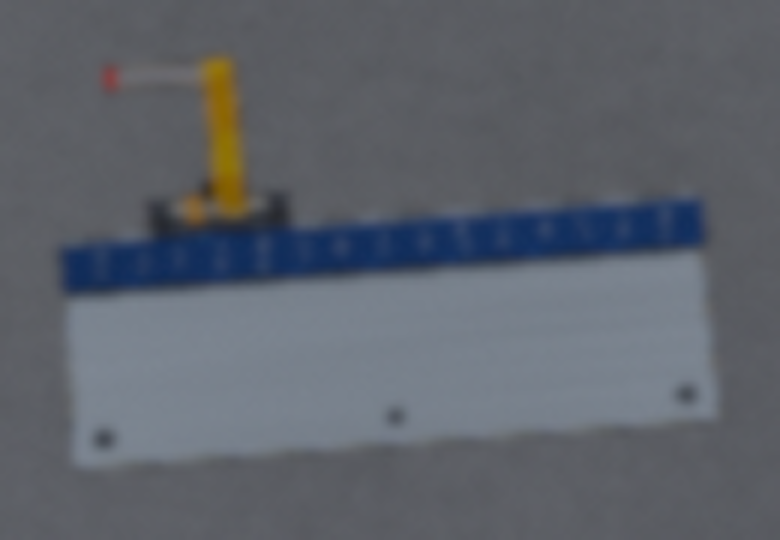

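The crop shows the leaf leaning back with its end at about (218, 65) and the red pin tip at (110, 77). The triangulated tip height of 142.7 mm fits the expected 141 mm. The rail has yaw 3.6° and origin (548.5, 45.5). Next I'll turn the tool to the rail's axes and move above the pin.

```bash
cat >> h.py <<'E'
O=np.array([548.5,45.5]);YAW=3.6
def rail(p,yaw=None):
    a=np.radians(YAW);q=np.array(p[:2])-O;return np.array([q[0]*np.cos(a)+q[1]*np.sin(a),-q[0]*np.sin(a)+q[1]*np.cos(a),p[2]])
def st():
    from bench import sense
    s=sense();a=np.radians(YAW);f=s['ft_force']
    print('t %.2f'%s['time'],'rail grasp',rail(s['tool_pos'])-[0,0,155],'rot',s['tcp_rot'],'F rail',[round(f[0]*np.cos(a)+f[1]*np.sin(a),1),round(-f[0]*np.sin(a)+f[1]*np.cos(a),1),round(f[2],1)],'gap %.1f grip %.1f'%(s['finger_gap'],s['grip_force']))
np.set_printoptions(precision=1,suppress=True)
E
python3 -m jog '0 0 0 0 0 -.156 -1;0 0 0 0 0 -.156 -1;0 0 0 0 0 -.156 -1;0 0 0 0 0 -.156 -1;0 0 0 0 0 -.156 -1' 20
python3 -m jog '0 0 0 0 0 -.156 -1;0 0 0 0 0 -.156 -1;0 0 0 0 0 -.157 -1;.462 .314 0 0 0 0 -1;.462 .314 0 0 0 0 -1' 
python3 -m jog '.462 .314 0 0 0 0 -1;.462 .314 0 0 0 0 -1;.462 .314 0 0 0 0 -1;.462 .314 0 0 0 0 -1;.462 .314 0 0 0 0 -1'
python3 -m jog '.462 .314 0 0 0 0 -1;.462 .314 0 0 0 0 -1;.462 .314 0 0 0 0 -1;.462 .314 0 0 0 0 -1;.462 .314 0 0 0 0 -1'
python3 -m jog '.462 .314 0 0 0 0 -1;.462 .314 0 0 0 0 -1;.462 .314 0 0 0 0 -1;0 0 0 0 0 0 -1'
python3 -c "
from h import *;st()"
```

```text
time: 0.82
tool_pos: [192.1, -568.4, 404.4]
tcp_rot: [-180.0, -0.0, 65.8]
ft_force: [-0.3, 0.1, 0.5]
finger_gap: 85.4
grip_force: 0.0
time: 1.45
tool_pos: [249.1, -471.3, 404.1]
tcp_rot: [-180.0, -0.1, 93.5]
ft_force: [1.8, 0.5, 0.8]
finger_gap: 85.4
grip_force: 0.0
time: 2.08
tool_pos: [391.6, -230.2, 404.7]
tcp_rot: [180.0, 0.0, 93.6]
ft_force: [1.2, -0.7, -0.8]
finger_gap: 85.4
grip_force: 0.0
time: 2.7
tool_pos: [533.9, 10.4, 404.7]
tcp_rot: [180.0, 0.0, 93.6]
ft_force: [0.3, -0.6, 0.9]
finger_gap: 85.4
grip_force: 0.0
time: 3.2
tool_pos: [619.2, 156.2, 402.8]
tcp_rot: [-179.9, -0.0, 93.8]
ft_force: [0.0, -1.1, -0.3]
finger_gap: 85.6
grip_force: 0.0
t 3.20 rail grasp [ 77.5 106.  247.8] rot [-179.9   -0.    93.8] F rail [np.float64(-0.1), np.float64(-1.1), np.float64(-0.3)] gap 85.6 grip 0.0
```

```bash

python3 -m jog '-.02 0 .35 0 0 0 -1;0 0 .36 0 0 0 -1;0 0 .35 0 0 0 -1;0 0 0 0 0 0 1;0 0 0 0 0 0 1' 20
python3 -m jog '0 0 0 0 0 0 1;0 0 0 0 0 0 1;0 0 0 0 0 0 1;0 0 0 0 0 0 1;0 0 0 0 0 0 1' 
python3 - <<'E'
from h import *;st()
from bench import *
t=snapshot('side');cv2.imwrite('pics/s2.png',cv2.resize(t['img'][110:280,190:340,::-1],None,fx=3.5,fy=3.5,interpolation=cv2.INTER_CUBIC))
r=104
pr=None
for a in (2.0,1.8,1.6,1.4,1.2,1.0,.8,.6,.4,.2,0):
    p=np.array([34-r*np.cos(a),46+r*np.sin(a)])
    if pr is not None: print(a,np.round((p-pr)/100*[1,-1],3))
    pr=p
E
```

```text
time: 3.82
tool_pos: [619.0, 150.4, 300.4]
tcp_rot: [179.9, -0.0, 93.6]
ft_force: [-0.1, 0.2, 0.5]
finger_gap: 51.7
grip_force: 0.0
time: 4.45
tool_pos: [619.3, 151.1, 300.1]
tcp_rot: [179.8, -0.0, 93.6]
ft_force: [2.6, 2.0, 6.5]
finger_gap: 9.1
grip_force: 21.3
t 4.45 rail grasp [ 77.3 100.9 145.1] rot [179.8  -0.   93.6] F rail [np.float64(2.7), np.float64(1.8), np.float64(6.5)] gap 9.1 grip 21.3
1.8 [-0.2 -0.1]
1.6 [-0.2 -0. ]
1.4 [-0.2  0. ]
1.2 [-0.2  0.1]
1.0 [-0.2  0.1]
0.8 [-0.2  0.1]
0.6 [-0.1  0.2]
0.4 [-0.1  0.2]
0.2 [-0.1  0.2]
0 [-0.   0.2]
```

View pics/s2.png

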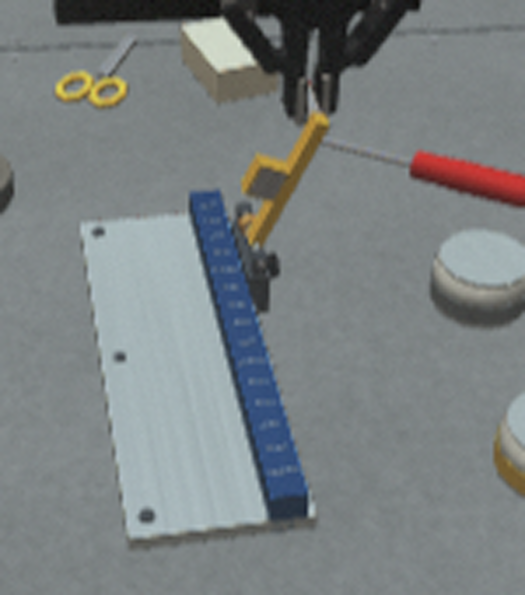

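The view shows the pads closed on the pin at (315, 105). Now I'll lead the pin round its arc, easing in half-steps.

```bash

python3 -m jog '0 -.098 -.034 0 0 0 1;0 -.098 -.034 0 0 0 1;0 -.103 -.013 0 0 0 1;0 -.103 -.013 0 0 0 1;0 -.103 .008 0 0 0 1'
python3 -m jog '0 -.103 .008 0 0 0 1;0 -.1 .028 0 0 0 1;0 -.1 .028 0 0 0 1;0 -.093 .047 0 0 0 1;0 -.093 .047 0 0 0 1'
python3 -m jog '0 -.082 .065 0 0 0 1;0 -.082 .065 0 0 0 1;0 -.067 .08 0 0 0 1;0 -.067 .08 0 0 0 1;0 -.05 .091 0 0 0 1'
python3 -m jog '0 -.05 .091 0 0 0 1;0 -.031 .099 0 0 0 1;0 -.031 .099 0 0 0 1;0 -.01 .103 0 0 0 1;0 -.01 .103 0 0 0 1'
python3 -m jog '0 0 0 0 0 0 1;0 0 0 0 0 0 1'
python3 - <<'E'
from h import *;st()
from bench import *
t=snapshot('side');cv2.imwrite('pics/s3.png',cv2.resize(t['img'][110:280,190:340,::-1],None,fx=3.5,fy=3.5,interpolation=cv2.INTER_CUBIC))
E
```

```text
time: 5.12
tool_pos: [567.4, 147.6, 307.2]
tcp_rot: [-180.0, 0.0, 93.6]
ft_force: [2.1, -0.7, 2.2]
finger_gap: 9.1
grip_force: 21.6
time: 5.75
tool_pos: [518.8, 144.5, 290.9]
tcp_rot: [-180.0, 0.0, 93.6]
ft_force: [3.3, -1.2, -2.9]
finger_gap: 8.6
grip_force: 20.8
time: 6.38
tool_pos: [484.3, 142.4, 252.9]
tcp_rot: [180.0, -0.0, 93.6]
ft_force: [2.2, -0.6, -0.2]
finger_gap: 8.5
grip_force: 20.4
time: 7.0
tool_pos: [472.7, 141.6, 204.4]
tcp_rot: [179.8, -0.0, 93.6]
ft_force: [7.8, 0.0, 8.0]
finger_gap: 8.8
grip_force: 20.3
time: 7.25
tool_pos: [472.7, 141.8, 205.1]
tcp_rot: [179.8, -0.0, 93.6]
ft_force: [4.5, 1.0, 6.5]
finger_gap: 9.0
grip_force: 20.1
t 7.25 rail grasp [-69.6 100.9  50.1] rot [179.8  -0.   93.6] F rail [np.float64(4.5), np.float64(0.8), np.float64(6.5)] gap 9.0 grip 20.1
```

View pics/s3.png

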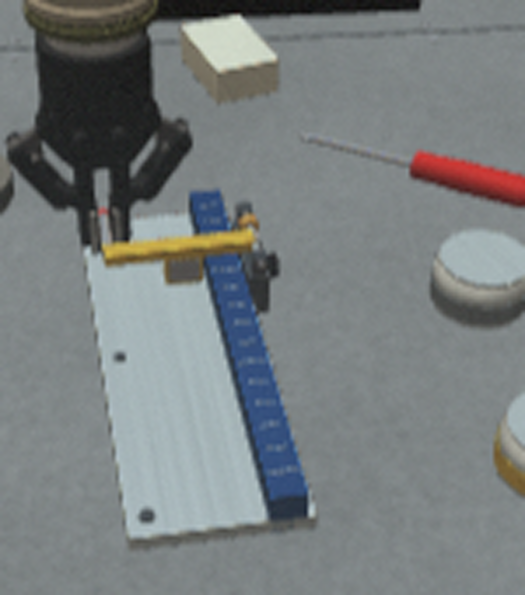

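The leaf is level across the fence, with the toe in front of it at (183, 268). Now I'll let go and move over the orange cassette.

```bash

python3 -m jog '0 0 0 0 0 0 -1;0 0 0 0 0 0 -1;0 0 0 0 0 0 -1;0 0 0 0 0 0 -1;0 0 0 0 0 0 -1'
python3 -m jog '0 0 -.55 0 0 0 -1;0 0 -.55 0 0 0 -1;0 0 -.55 0 0 0 -1;-.536 -.06 0 0 0 0 -1;-.536 -.06 0 0 0 0 -1'
python3 -m jog '-.536 -.06 0 0 0 0 -1;-.536 -.06 0 0 0 0 -1;-.536 -.06 0 0 0 0 -1;-.536 -.06 0 0 0 0 -1;-.536 -.06 0 0 0 0 -1'
python3 -m jog '-.536 -.06 0 0 0 0 -1;0 0 0 0 0 -.113 -1;0 0 0 0 0 -.114 -1;0 0 0 0 0 0 -1;0 0 0 0 0 0 -1'
python3 - <<'E'
from h import *;st()
from bench import *
s=snapshot('side');t=snapshot('top')
print(sense()['tool_pos'])
f=.64;R=lambda *a:[int(i*f) for i in a]
c=big(mask(s,(3,150,60),(14,255,255),R(290,460,390,590)));print(cv2.minAreaRect(c))
for d in (t,):
  for lab,(lo,hi,roi) in {'leaf':((15,120,60),(35,255,255),R(330,250,420,350))}.items():
    c=big(mask(d,lo,hi,roi));r=cv2.minAreaRect(c);P=np.array([rail(onz(d,p,51)) for p in cv2.boxPoints(r)]);print(lab,P)
E
```

```text
time: 7.92
tool_pos: [471.5, 141.6, 203.8]
tcp_rot: [-180.0, 0.0, 93.6]
ft_force: [0.1, 0.3, 0.3]
finger_gap: 85.6
grip_force: 0.0
time: 8.55
tool_pos: [466.3, 33.1, 370.2]
tcp_rot: [179.9, 0.0, 93.7]
ft_force: [0.5, -1.0, 0.9]
finger_gap: 85.5
grip_force: 0.0
time: 9.18
tool_pos: [452.8, -237.3, 369.0]
tcp_rot: [180.0, 0.0, 93.6]
ft_force: [0.1, 0.0, 1.0]
finger_gap: 85.5
grip_force: 0.0
time: 9.8
tool_pos: [450.6, -289.3, 368.9]
tcp_rot: [-180.0, -0.0, 107.1]
ft_force: [-1.1, 0.1, -0.0]
finger_gap: 85.2
grip_force: 0.0
t 9.80 rail grasp [-118.7 -328.   213.9] rot [-180.    -0.   107.1] F rail [np.float64(-1.1), np.float64(0.1), np.float64(-0.0)] gap 85.2 grip 0.0
[ 450.7 -289.2  368.9]
((217.93104553222656, 328.8276062011719), (33.05377197265625, 12.627283096313477), 68.19859313964844)
leaf [[ 33.4  79.1  51. ]
 [ 32.9  64.3  51. ]
 [-67.1  67.3  51. ]
 [-66.5  81.8  51. ]]
```

The leaf's middle is at ry≈73, so first contact should come with the cassette centre at ry≈11. Next I'll grasp the cassette.

```bash

python3 -m jog '0 0 .5 0 0 0 -1;0 0 .5 0 0 0 -1;0 0 .3 0 0 0 -1;0 0 .3 0 0 0 -1;0 0 0 0 0 0 -1' 60
python3 -m jog '0 0 0 0 0 0 1;0 0 0 0 0 0 1;0 0 0 0 0 0 1;0 0 0 0 0 0 1;0 0 0 0 0 0 1'
python3 -m jog '0 0 0 0 0 0 1;0 0 0 0 0 0 1;0 0 0 0 0 0 1'
python3 -c "
from h import *;st()"
python3 -m jog '0 0 -.2 0 0 0 1;0 0 -.3 0 0 0 1;0 0 -.3 0 0 0 1;0 0 0 0 0 0 1;0 0 0 0 0 0 1'
python3 - <<'E'
from h import *;st()
from bench import *
s=snapshot('side')
cv2.imwrite('pics/s4.png',cv2.resize(s['img'][190:384,120:330,::-1],None,fx=2.8,fy=2.8,interpolation=cv2.INTER_CUBIC))
E
```

```text
time: 10.52
tool_pos: [449.4, -288.3, 206.3]
tcp_rot: [-179.8, -0.3, 107.2]
ft_force: [0.1, -0.4, 0.7]
finger_gap: 85.4
grip_force: 0.0
time: 11.15
tool_pos: [451.0, -289.6, 209.7]
tcp_rot: [179.9, 0.1, 107.2]
ft_force: [0.9, 0.9, 5.0]
finger_gap: 14.8
grip_force: 62.9
time: 11.52
tool_pos: [451.1, -289.6, 209.7]
tcp_rot: [179.9, 0.1, 107.2]
ft_force: [0.8, 0.5, 5.7]
finger_gap: 15.1
grip_force: 63.2
t 11.53 rail grasp [-118.3 -328.4   54.7] rot [179.9   0.1 107.2] F rail [np.float64(0.8), np.float64(0.4), np.float64(5.7)] gap 15.1 grip 63.2
time: 12.15
tool_pos: [449.9, -288.9, 286.8]
tcp_rot: [-179.9, -0.1, 107.2]
ft_force: [-0.1, -0.1, -6.9]
finger_gap: 15.3
grip_force: 61.6
t 12.15 rail grasp [-119.4 -327.6  131.8] rot [-179.9   -0.1  107.2] F rail [np.float64(-0.1), np.float64(-0.1), np.float64(-6.9)] gap 15.3 grip 61.6
```

View pics/s4.png

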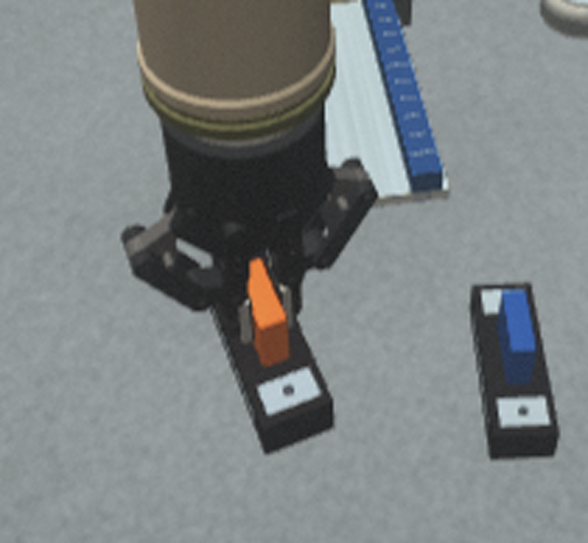

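The cassette hangs level in the grip, with the handle between the pads at (265, 310). I'll carry it over the deck and lower it.

```bash

python3 -m jog '0 0 0 0 0 .113 1;0 0 0 0 0 .114 1;.497 .155 0 0 0 0 1;.497 .155 0 0 0 0 1;.497 .155 0 0 0 0 1'
python3 -m jog '.497 .155 0 0 0 0 1;.497 .155 0 0 0 0 1;.497 .155 0 0 0 0 1;0 0 0 0 0 0 1;0 0 0 0 0 0 1'
python3 -c "
from h import *;st()"
python3 -m jog '0 0 .2 0 0 0 1;0 0 .2 0 0 0 1;0 0 .14 0 0 0 1;0 0 .05 0 0 0 1;0 0 0 0 0 0 1'
python3 - <<'E'
from h import *;st()
from bench import *
s=sense();print(s['wrist_torque'])
E
```

```text
time: 12.82
tool_pos: [487.0, -136.1, 286.7]
tcp_rot: [-179.8, -0.1, 93.6]
ft_force: [0.3, -0.1, -5.5]
finger_gap: 15.1
grip_force: 61.5
time: 13.45
tool_pos: [524.0, 14.2, 287.1]
tcp_rot: [-179.8, 0.0, 93.7]
ft_force: [-0.7, -0.9, -5.8]
finger_gap: 15.1
grip_force: 61.5
t 13.45 rail grasp [-26.4 -29.7 132.1] rot [-179.8    0.    93.7] F rail [np.float64(-0.8), np.float64(-0.8), np.float64(-5.8)] gap 15.1 grip 61.5
time: 14.08
tool_pos: [524.6, 13.6, 229.7]
tcp_rot: [-180.0, -0.0, 93.6]
ft_force: [0.4, -0.3, -5.8]
finger_gap: 15.1
grip_force: 61.3
t 14.07 rail grasp [-25.8 -30.3  74.7] rot [-180.    -0.    93.6] F rail [np.float64(0.4), np.float64(-0.3), np.float64(-5.8)] gap 15.1 grip 61.3
[-0. -0. -0.]
```

```bash

python3 -m jog '0 0 .05 0 0 0 1;0 0 0 0 0 0 1' | grep -E "pos|ft"
for i in 1; do :; done
python3 -m jog '0 0 .015 0 0 0 1;0 0 0 0 0 0 1' | grep -E "pos|ft"
python3 -m jog '0 0 .01 0 0 0 1;0 0 0 0 0 0 1' | grep -E "pos|ft"
python3 -m jog '0 0 .01 0 0 0 1;0 0 0 0 0 0 1' | grep -E "pos|ft"
```

```text
tool_pos: [524.7, 14.1, 225.0]
ft_force: [-1.2, -0.4, -5.0]
tool_pos: [524.7, 14.1, 223.4]
ft_force: [-0.7, 1.0, -6.0]
tool_pos: [524.7, 14.1, 222.3]
ft_force: [0.6, -0.1, -5.6]
tool_pos: [524.8, 14.1, 221.7]
ft_force: [-1.8, 0.9, -1.8]
```

Touching the deck at the expected height. Now toward the fence in small steps.

```bash

python3 -m jog '0 .03 .003 0 0 0 1;0 0 0 0 0 0 1' | grep -E "pos|ft"
for i in 1; do :; done
python3 -m jog '0 .01 0 0 0 0 1;0 0 0 0 0 0 1' | grep -E "pos|ft"
python3 -m jog '0 .007 0 0 0 0 1;0 0 0 0 0 0 1' | grep -E "pos|ft"
python3 -m jog '0 .005 0 0 0 0 1;0 0 0 0 0 0 1' | grep -E "pos|ft"
python3 -c "
from h import *;st()
from bench import *
print(sense()['wrist_torque'].round(2))"
```

```text
tool_pos: [527.7, 14.2, 221.7]
ft_force: [-4.7, 0.0, 3.7]
tool_pos: [528.3, 14.3, 221.8]
ft_force: [-9.1, 0.3, 6.3]
tool_pos: [529.0, 14.3, 221.8]
ft_force: [-10.2, 0.3, 7.6]
tool_pos: [529.3, 14.3, 221.7]
ft_force: [-10.7, -0.5, 8.8]
t 16.07 rail grasp [-21.1 -29.9  66.7] rot [-179.9    0.    93.6] F rail [np.float64(-10.7), np.float64(0.1), np.float64(8.8)] gap 14.9 grip 63.7
[-0.1  1.9  0. ]
```

```bash

python3 -m jog '0 0 -.006 0 0 0 1;0 0 0 0 0 0 1' | grep -E "pos|ft"
for i in 1; do :; done
python3 -m jog '0 .005 0 0 0 0 1;0 0 0 0 0 0 1' | grep -E "pos|ft"
python3 -m jog '0 .005 0 0 0 0 1;0 0 0 0 0 0 1' | grep -E "pos|ft"
python3 -c "
from h import *;st()
from bench import *
print(sense()['wrist_torque'].round(2))"
```

```text
tool_pos: [529.9, 14.4, 221.7]
ft_force: [-1.4, -0.0, -1.9]
tool_pos: [530.2, 14.4, 221.7]
ft_force: [-5.3, -0.6, 2.2]
tool_pos: [530.9, 14.4, 221.7]
ft_force: [-3.9, -0.4, 0.4]
t 16.82 rail grasp [-19.6 -29.9  66.7] rot [-180.     0.    93.6] F rail [np.float64(-3.9), np.float64(-0.2), np.float64(0.4)] gap 14.7 grip 62.5
[-0.2  0.8 -0. ]
```

That was deck friction and not the fence. I'll lighten the downward load and keep going.

```bash

python3 -m jog '0 0 -.002 0 0 0 1;0 0 0 0 0 0 1' | grep -E "pos|ft"
python3 -m jog '0 .006 0 0 0 0 1;0 0 0 0 0 0 1' | grep -E "pos|ft"
python3 -m jog '0 .006 0 0 0 0 1;0 0 0 0 0 0 1' | grep -E "pos|ft"
python3 -m jog '0 .006 0 0 0 0 1;0 0 0 0 0 0 1' | grep -E "pos|ft"
python3 -c "
from h import *;st()
from bench import *
print(sense()['wrist_torque'].round(2))
s=snapshot('side');cv2.imwrite('pics/s5.png',cv2.resize(s['img'][150:290,190:330,::-1],None,fx=4,fy=4,interpolation=cv2.INTER_CUBIC))"
```

```text
tool_pos: [530.9, 14.4, 221.7]
ft_force: [-1.6, -0.4, -2.9]
tool_pos: [531.5, 14.5, 221.8]
ft_force: [-0.4, -0.6, -5.4]
tool_pos: [531.9, 14.5, 221.7]
ft_force: [-2.6, -0.7, -3.8]
tool_pos: [532.2, 14.5, 221.8]
ft_force: [-7.1, -1.4, 1.3]
t 17.82 rail grasp [-18.3 -29.9  66.8] rot [-179.9   -0.    93.6] F rail [np.float64(-7.2), np.float64(-1.0), np.float64(1.3)] gap 15.2 grip 62.4
[-0.2  1.2 -0.1]
```

View pics/s5.png

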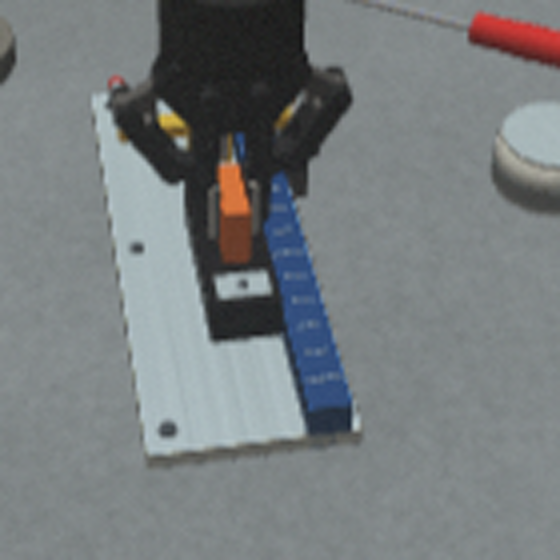

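The picture shows the cassette on the deck against the fence, with its edge on the blue face at (290, 300). Now I'll slide along the fence.

```bash

python3 -m jog '.03 0 0 0 0 0 1;.03 0 0 0 0 0 1;.03 0 0 0 0 0 1;.03 0 0 0 0 0 1;0 0 0 0 0 0 1'| grep -E "pos|ft"
python3 -m jog '.03 0 0 0 0 0 1;.03 0 0 0 0 0 1;.03 0 0 0 0 0 1;.03 0 0 0 0 0 1;0 0 0 0 0 0 1'| grep -E "pos|ft"
python3 -c "
from h import *;st()
from bench import *
print(sense()['wrist_torque'].round(2))"
```

```text
tool_pos: [531.5, 25.5, 221.9]
ft_force: [-6.2, -8.7, 1.2]
tool_pos: [530.7, 37.5, 221.9]
ft_force: [-6.8, -8.1, 0.8]
t 19.12 rail grasp [-18.3  -6.9  66.9] rot [-179.9    0.1   93.6] F rail [np.float64(-7.3), np.float64(-7.7), np.float64(0.8)] gap 15.1 grip 62.3
[-1.2  1.3 -0.1]
```

```bash

python3 -m jog '.02 -.001 -.002 0 0 0 1;.02 0 0 0 0 0 1;0 0 0 0 0 0 1'| grep -E "pos|ft"
python3 -m jog '.02 0 0 0 0 0 1;.02 0 0 0 0 0 1;0 0 0 0 0 0 1'| grep -E "pos|ft"
python3 -m jog '.02 0 0 0 0 0 1;.02 0 0 0 0 0 1;0 0 0 0 0 0 1'| grep -E "pos|ft"
python3 -c "
from h import *;st()
from bench import *
print(sense()['wrist_torque'].round(2))"
```

```text
tool_pos: [530.3, 41.8, 221.8]
ft_force: [-5.3, -5.4, -2.1]
tool_pos: [530.1, 45.8, 221.9]
ft_force: [-5.4, -5.7, -1.5]
tool_pos: [529.9, 49.8, 221.9]
ft_force: [-5.5, -5.7, -1.0]
t 20.25 rail grasp [-18.3   5.4  66.9] rot [-179.9    0.1   93.6] F rail [np.float64(-5.9), np.float64(-5.4), np.float64(-1.0)] gap 15.0 grip 62.1
[-0.9  1.  -0. ]
```

```bash

python3 -m jog '.02 0 0 0 0 0 1;0 0 0 0 0 0 1'| grep -E "pos|ft"
python3 -m jog '.02 0 0 0 0 0 1;0 0 0 0 0 0 1'| grep -E "pos|ft"
python3 -m jog '.02 0 0 0 0 0 1;0 0 0 0 0 0 1'| grep -E "pos|ft"
python3 -m jog '.01 0 0 0 0 0 1;0 0 0 0 0 0 1'| grep -E "pos|ft"
python3 -m jog '.01 0 0 0 0 0 1;0 0 0 0 0 0 1'| grep -E "pos|ft"
python3 -c "
from h import *;st()
from bench import *
print(sense()['wrist_torque'].round(2))"
```

```text
tool_pos: [529.8, 51.7, 221.8]
ft_force: [-5.2, -5.0, -2.0]
tool_pos: [529.6, 53.7, 221.8]
ft_force: [-5.2, -6.3, -2.0]
tool_pos: [529.5, 55.7, 221.8]
ft_force: [-5.9, -6.2, -1.5]
tool_pos: [529.5, 56.6, 221.9]
ft_force: [-5.0, -7.3, -1.5]
tool_pos: [529.4, 57.4, 221.9]
ft_force: [-5.1, -8.9, -0.8]
t 21.50 rail grasp [-18.3  13.1  66.9] rot [-179.9    0.1   93.6] F rail [np.float64(-5.7), np.float64(-8.5), np.float64(-0.8)] gap 14.8 grip 62.1
[-1.3  1.  -0. ]
```

```bash

for i in 1; do python3 -m jog '.005 0 0 0 0 0 1;0 0 0 0 0 0 1'| grep -E "pos|ft"; done
python3 -m jog '.005 0 0 0 0 0 1;0 0 0 0 0 0 1'| grep -E "pos|ft"
python3 -m jog '.005 0 0 0 0 0 1;0 0 0 0 0 0 1'| grep -E "pos|ft"
```

```text
tool_pos: [529.4, 57.8, 221.9]
ft_force: [-5.1, -7.7, -1.4]
tool_pos: [529.3, 58.3, 221.9]
ft_force: [-5.7, -7.4, -1.5]
tool_pos: [529.3, 58.8, 221.9]
ft_force: [-5.2, -7.6, -0.3]
```

Drag is steady at about 7.6 N (deck friction plus leaf float), so I'll continue.

```bash

python3 -m jog '.007 0 0 0 0 0 1;0 0 0 0 0 0 1'| grep -E "pos|ft"
python3 -m jog '.007 0 0 0 0 0 1;0 0 0 0 0 0 1'| grep -E "pos|ft"
python3 -m jog '.007 0 0 0 0 0 1;0 0 0 0 0 0 1'| grep -E "pos|ft"
python3 -m jog '.007 0 0 0 0 0 1;0 0 0 0 0 0 1'| grep -E "pos|ft"
```

```text
tool_pos: [529.3, 59.5, 221.9]
ft_force: [-5.7, -6.6, -0.8]
tool_pos: [529.2, 60.2, 221.9]
ft_force: [-5.0, -8.2, -1.1]
tool_pos: [529.2, 60.9, 221.9]
ft_force: [-5.5, -8.0, -1.1]
tool_pos: [529.1, 61.6, 221.9]
ft_force: [-6.3, -7.6, -0.4]
```

```bash

python3 -m jog '.005 0 0 0 0 0 1;0 0 0 0 0 0 1'| grep -E "pos|ft"
python3 -m jog '.005 0 0 0 0 0 1;0 0 0 0 0 0 1'| grep -E "pos|ft"
python3 -c "
from h import *;st()
from bench import *
print(sense()['wrist_torque'].round(2))"
```

```text
tool_pos: [529.1, 62.1, 221.9]
ft_force: [-5.8, -9.3, -1.0]
tool_pos: [529.1, 62.5, 221.9]
ft_force: [-5.6, -8.9, -1.4]
t 23.75 rail grasp [-18.3  18.2  66.9] rot [-179.9    0.1   93.6] F rail [np.float64(-6.1), np.float64(-8.6), np.float64(-1.4)] gap 14.8 grip 62.1
[-1.4  1.  -0.1]
```

```bash

python3 -m jog '.005 0 0 0 0 0 1;0 0 0 0 0 0 1'| grep -E "pos|ft"
python3 -m jog '.005 0 0 0 0 0 1;0 0 0 0 0 0 1'| grep -E "pos|ft"
python3 -m jog '.005 0 0 0 0 0 1;0 0 0 0 0 0 1'| grep -E "pos|ft"
python3 -m jog '.005 0 0 0 0 0 1;0 0 0 0 0 0 1'| grep -E "pos|ft"
```

```text
tool_pos: [529.0, 63.0, 221.9]
ft_force: [-4.2, -9.2, -1.4]
tool_pos: [529.0, 63.6, 221.9]
ft_force: [-5.5, -8.5, -0.8]
tool_pos: [529.0, 64.0, 221.9]
ft_force: [-5.3, -9.4, -0.1]
tool_pos: [529.0, 64.3, 222.0]
ft_force: [-6.0, -10.5, -0.2]
```

```bash

python3 -m jog '.003 0 0 0 0 0 1;0 0 0 0 0 0 1'| grep -E "pos|ft"
python3 -m jog '.003 0 0 0 0 0 1;0 0 0 0 0 0 1'| grep -E "pos|ft"
python3 -c "
from h import *;st()
from bench import *
print(sense()['wrist_torque'].round(2))"
```

```text
tool_pos: [528.9, 64.4, 221.9]
ft_force: [-6.5, -11.3, 0.2]
tool_pos: [529.0, 64.6, 222.0]
ft_force: [-4.9, -12.5, 1.1]
t 25.25 rail grasp [-18.3  20.3  67. ] rot [-179.9    0.2   93.6] F rail [np.float64(-5.7), np.float64(-12.1), np.float64(1.1)] gap 15.2 grip 62.2
[-2.1  1.2 -0. ]
```

```bash

python3 -m jog '.004 0 0 0 0 0 1;0 0 0 0 0 0 1'| grep -E "pos|ft"
python3 -m jog '.003 0 0 0 0 0 1;0 0 0 0 0 0 1'| grep -E "pos|ft"
python3 -m jog '0 0 0 0 0 0 1;0 0 0 0 0 0 1'| grep -E "pos|ft"
```

```text
tool_pos: [528.9, 64.8, 222.0]
ft_force: [-6.2, -14.1, 0.4]
tool_pos: [529.0, 65.0, 222.1]
ft_force: [-6.6, -13.8, 0.6]
tool_pos: [529.0, 65.0, 222.1]
ft_force: [-6.9, -14.9, 1.2]
```

The leaf is solid on the collar: about 14.5 N total, of which about 6 N is sliding friction, leaving roughly 8 N on the toe. I'll hold, ease slightly, let go and rise.

```bash

python3 -m jog '0 0 0 0 0 0 1;0 0 0 0 0 0 1;0 0 0 0 0 0 1;0 0 0 0 0 0 1;0 0 0 0 0 0 1'| grep -E "pos|ft"
python3 -m jog '-.003 0 0 0 0 0 1;0 0 0 0 0 0 1'| grep -E "pos|ft"
python3 -m jog '0 0 0 0 0 0 .1;0 0 0 0 0 0 .1;0 0 0 0 0 0 .1;0 0 0 0 0 0 .1;0 0 0 0 0 0 .1'
python3 -m jog '0 0 -.2 0 0 0 .1;0 0 -.4 0 0 0 .1;0 0 -.4 0 0 0 .1;0 0 0 0 0 0 -1;0 0 0 0 0 0 -1' 20
python3 -c "
from h import *;st()
from bench import *
s=snapshot('side');cv2.imwrite('pics/s6.png',cv2.resize(s['img'][130:270,190:330,::-1],None,fx=4,fy=4,interpolation=cv2.INTER_CUBIC))
for r in [(190,130,330,270)]:
  c=big(mask(s,(3,150,60),(14,255,255),r));print(cv2.minAreaRect(c))"
```

```text
tool_pos: [529.0, 65.0, 222.1]
ft_force: [-6.1, -14.3, 0.7]
tool_pos: [529.0, 64.8, 222.1]
ft_force: [-6.2, -12.9, 1.2]
time: 27.5
tool_pos: [529.3, 66.8, 222.1]
tcp_rot: [180.0, -0.0, 93.6]
ft_force: [0.2, -1.4, -0.2]
finger_gap: 38.5
grip_force: 0.0
time: 28.12
tool_pos: [529.1, 66.8, 321.6]
tcp_rot: [-180.0, 0.0, 93.6]
ft_force: [-0.0, -0.2, -0.7]
finger_gap: 73.1
grip_force: 0.0
t 28.12 rail grasp [-18.   22.4 166.6] rot [-180.     0.    93.6] F rail [np.float64(-0.0), np.float64(-0.2), np.float64(-0.7)] gap 73.1 grip 0.0
((244.0538787841797, 184.9307861328125), (12.775577545166016, 7.318049430847168), 82.87498474121094)
```

View pics/s6.png

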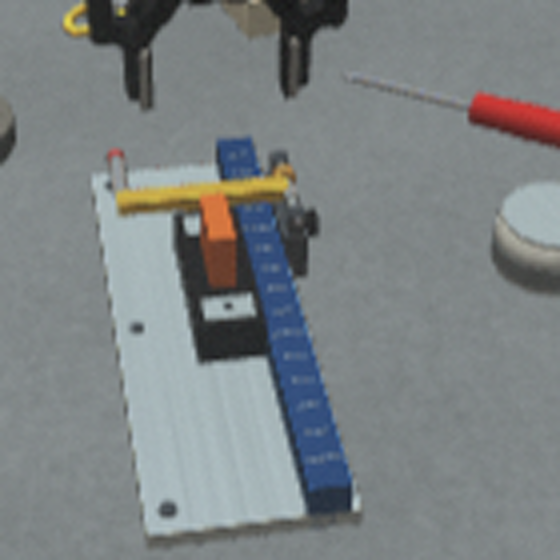

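The picture shows the cassette against the fence and the toe (orange handle at (218, 240)), with the leaf still down and the pin tip at (116, 155). Next I'll pinch the pin, now near ry≈110.

```bash

python3 -m jog '.44 -.26 0 0 0 0 -1;.44 -.26 0 0 0 0 -1;0 0 .4 0 0 0 -1;0 0 .4 0 0 0 -1;0 0 .36 0 0 0 -1' 20
python3 -m jog '0 0 0 0 0 0 -1;0 0 0 0 0 0 1;0 0 0 0 0 0 1;0 0 0 0 0 0 1;0 0 0 0 0 0 1'
python3 -m jog '0 0 0 0 0 0 1;0 0 0 0 0 0 1;0 0 0 0 0 0 1;0 0 0 0 0 0 1'
python3 -c "
from h import *;st()"
```

```text
time: 28.8
tool_pos: [470.5, 151.3, 203.1]
tcp_rot: [-179.8, 0.0, 93.6]
ft_force: [0.8, 0.1, -0.5]
finger_gap: 85.6
grip_force: 0.0
time: 29.42
tool_pos: [472.2, 151.3, 206.9]
tcp_rot: [179.9, -0.0, 93.6]
ft_force: [-0.8, 0.3, 0.5]
finger_gap: 12.0
grip_force: 0.0
time: 29.92
tool_pos: [472.5, 151.3, 206.7]
tcp_rot: [179.9, -0.0, 93.6]
ft_force: [4.2, -1.0, 1.7]
finger_gap: 9.0
grip_force: 21.3
t 29.93 rail grasp [-69.2 110.4  51.7] rot [179.9  -0.   93.6] F rail [np.float64(4.1), np.float64(-1.3), np.float64(1.7)] gap 9.0 grip 21.3
```

Pinched. Now the reverse arc.

```bash

python3 -m jog '0 .01 -.103 0 0 0 1;0 .01 -.103 0 0 0 1;0 .031 -.099 0 0 0 1;0 .031 -.099 0 0 0 1;0 .05 -.091 0 0 0 1'| grep -E "pos|ft|gap"
python3 -m jog '0 .05 -.091 0 0 0 1;0 .067 -.08 0 0 0 1;0 .067 -.08 0 0 0 1;0 .082 -.065 0 0 0 1;0 .082 -.065 0 0 0 1'| grep -E "pos|ft|gap"
python3 -m jog '0 .093 -.047 0 0 0 1;0 .093 -.047 0 0 0 1;0 .1 -.028 0 0 0 1;0 .1 -.028 0 0 0 1;0 .103 -.008 0 0 0 1'| grep -E "pos|ft|gap"
python3 -m jog '0 .103 -.008 0 0 0 1;0 .103 .013 0 0 0 1;0 .103 .013 0 0 0 1;0 .098 .034 0 0 0 1;0 .088 .03 0 0 0 1'| grep -E "pos|ft|gap"
python3 -m jog '0 0 0 0 0 0 1;0 0 0 0 0 0 1;0 0 0 0 0 0 -1;0 0 0 0 0 0 -1;0 0 0 0 0 0 -1'| grep -E "pos|ft|gap"
python3 -m jog '0 0 0 0 0 0 -1;0 0 0 0 0 0 -1;0 0 -.4 0 0 0 -1;0 0 -.5 0 0 0 -1;0 0 -.3 0 0 0 -1'
python3 -m jog '-.3 -.5 0 0 0 0 -1;-.3 -.5 0 0 0 0 -1;-.3 -.5 0 0 0 0 -1;0 0 0 0 0 0 -1;0 0 0 0 0 0 -1'
python3 -c "
from h import *;st()
from bench import *
s=snapshot('side');cv2.imwrite('pics/s7.png',cv2.resize(s['img'][100:384,130:380,::-1],None,fx=2.1,fy=2.1,interpolation=cv2.INTER_CUBIC))
c=big(mask(s,(3,150,60),(14,255,255),(190,130,330,270)));print(cv2.minAreaRect(c))"
```

```text
tool_pos: [484.9, 151.9, 255.2]
ft_force: [4.4, -1.2, -4.7]
finger_gap: 8.8
tool_pos: [519.5, 154.7, 294.3]
ft_force: [-6.0, -0.1, 5.7]
finger_gap: 8.9
tool_pos: [569.4, 157.6, 310.3]
ft_force: [-3.2, 0.5, 7.2]
finger_gap: 8.9
tool_pos: [618.5, 160.5, 300.7]
ft_force: [-2.8, -1.2, -0.5]
finger_gap: 8.8
tool_pos: [617.9, 160.6, 301.4]
ft_force: [0.0, 0.2, 1.0]
finger_gap: 63.0
time: 33.67
tool_pos: [618.2, 160.6, 424.6]
tcp_rot: [179.8, -0.0, 93.6]
ft_force: [0.5, 0.1, 0.8]
finger_gap: 85.6
grip_force: 0.0
time: 34.3
tool_pos: [474.2, 61.2, 422.0]
tcp_rot: [179.9, -0.0, 93.6]
ft_force: [0.6, 0.3, 0.0]
finger_gap: 85.1
grip_force: 0.0
t 34.30 rail grasp [-73.2  20.4 267. ] rot [179.9  -0.   93.6] F rail [np.float64(0.6), np.float64(0.3), np.float64(0.0)] gap 85.1 grip 0.0
((244.00001525878906, 184.5), (12.12678050994873, 6.5484619140625), 75.96376037597656)
```

View pics/s7.png

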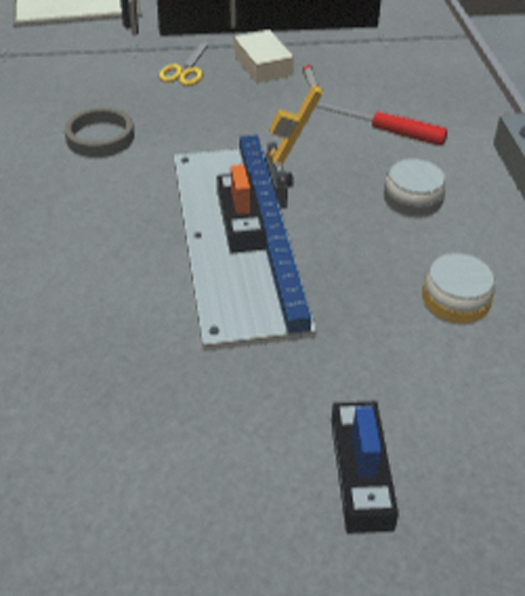

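The picture shows the leaf back on its rest at (300, 120) and the cassette flush to the fence at (243, 210). Everything else is in place and the gripper is clear.

```bash
python3 -c "
from bench import *
print(hand_in())"
```

```text
the job is handed in; nothing more can be done
None
```

The cassette is gauged against the collar-stopped leaf with about 8 N on the toe (estimated: 14.5 N at the wrist less about 6 N sliding friction), the leaf is flipped back onto its rest, nothing else looks disturbed in the last side picture, and the job is handed in at about 34 s; no verdict came back.

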